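Open the cam clamp onto its dwell and unload the bush

TASK

The steel bush is gripped in the hand-cranked cam clamp. Turn the crank clockwise (seen from above) until the roller rests on the cam's dwell, so that the jaw is fully open and stays open when you let go of the crank, without forcing the cam hard against its end stop. Then lift the bush out and gently stand it upright, wholly on the round aluminium measuring plate, leaving the clamp open and the other things where they are.

Things in the scene. Friction and masses are not known exactly. Their poses are not given: they have to be found in the camera images.
- fixture: Cam clamp on a fixed dark steel base plate 115 x 235 x 12 mm (its y -72 to 163 mm). Origin on the cam axis at table height, z up, +y from cam to anvil, bush and jaw. Steel anvil 34 mm wide, top at 38 mm, face at y 86 mm. Two slide rods at x +-34 mm, top at 28 mm, run past the bush. The roller touches the cam on its +y side.
- crank: Crank over the cam. Origin on the cam axis at table height, z up, +x along the arm to the knob. Arm 60 mm long, 14 wide, 34 to 42 mm above the table. It is clamped on the camshaft at an angle that differs each time, so its direction does not tell where the dwell is. Turning clockwise from the start, the dwell begins after 0.8 to 1.6 rad; the knob stays in the fixture's -y half.
- knob (a point): Centre of the top of the crank's upright round black knob (20 mm diameter, 42 to 86 mm above the table, does not spin), 60 mm from the cam axis. Clockwise it first moves almost freely, then the spring loads it up to 6 to 8 N and drives it back if let go; on the dwell the load falls to almost nothing and it stays.
- jaw_face (a point): Middle of the sliding jaw's gripping face, 25 mm above the table. Slides along the fixture's y only: y 113.5 mm gripping the bush, 121.2 mm with the roller on the dwell. A spring closes it with 12 N, 17 N when open. Jaw block 78 mm wide, 24 mm deep, top at 36 mm.
- stop: Rubber end-stop pin, 10 mm diameter, upright, 12 to 34 mm above the table, on the base plate 44 mm from the cam axis. Origin at its foot. A finger of the cam, under the crank, meets it 0.42 rad after the dwell begins. For a light touch only: over 25 N on it (about 18 N at the knob) is too much.
- bush: Steel bush, plain upright cylinder, 28 mm diameter, 66 mm high, 0.14 to 0.28 kg, standing on the base plate at (0, 100, 12) mm of the fixture, between anvil and jaw. Origin at the centre of its underside.
- plate: Round aluminium measuring plate, 90 mm diameter, 14 mm high, fixed on the table. Origin at the centre of its underside.
- carton: Bystander: small upright red carton 50 x 35 x 75 mm, loose. Origin under its centre.
- ring_gauge: Bystander: dark steel ring gauge, 56 mm diameter, 18 mm high, loose, lying flat. Origin under its centre.
- screwdriver: Bystander: screwdriver lying on the table, loose. Origin under its middle.
Mind the look-alikes: they are no part of the job. Of the things like the bush, leave any that is orange; of the rest the larger one is meant. Of the things that look like the plate, take the one that is nearest to the robot's base at the start.

How it is judged:
On the way, in this order (a step that is already met when the one before it is completed fails the run):
1. the jaw is fully open (within 1.2 mm) and stays so for half a second with the crank let go (y of jaw_face in the frame of fixture above 0.12 m and contact force between each of the arm, the fingers and crank below 0.1 N), for 0.5 s.
2. the bush is lifted out of the clamp, its foot at least 45 mm above the table (y of jaw_face in the frame of fixture above 0.12 m and height (world z) of bush above 0.045 m), for 0.1 s.
At the end, for the whole second after the job is handed in: The jaw is still fully open (at least 6.5 of its 7.7 mm) by itself, and the bush stands upright (within 0.08 rad) and at rest on the plate, its axis within 32 mm of the plate's centre, released (y of jaw_face in the frame of fixture above 0.12 m and horizontal distance between bush and plate below 0.032 m and angle between bush's own z axis and vertical below 0.08 rad and z of bush in the frame of plate between 0.011 and 0.017 m and linear speed of bush below 0.02 m/s); the robot touches nothing.
It fails at once if the cam is forced against its end stop with more than 25 N (contact force between stop and anything else above 25 N).
It fails at once if the bush is dragged more than 10 mm away while the jaw is not fully open (distance of bush from where it was at the start of the episode above 0.01 m and not (y of jaw_face in the frame of fixture above 0.12 m)).
It fails at once if the bush is dropped or slammed onto the plate (faster than 0.45 m/s within 16 mm of its top) (horizontal distance between bush and plate below 0.055 m and z of bush in the frame of plate below 0.03 m and linear speed of bush above 0.45 m/s).
It fails at once if a bystander is moved more than 25 mm (distance of any of carton, ring_gauge, screwdriver from where it was at the start of the episode above 0.025 m).
It also fails if it takes over 72 s, if anything falls off the work surface, if the arm or the gripper's body presses on something with over 40 N, if the wrist force passes 120 N, or if a joint passes its speed limit or range.

ROBOT

A 6-joint arm with a two-finger parallel gripper is mounted at the origin on the work surface. World frame = base frame: x ahead of the robot, y to its left, z up, the work surface at z = 0. Lengths are in m, angles in rad, forces in N, time in s.
With the tool pointing down it reaches from about 0.35 to 0.8 m from the base axis. Payload 7.3 kg.
Tool frame: the origin (TCP) lies midway between the tips of the shut fingers; the grasp point (between the pads) lies 19 mm behind it; z points along the fingers, y is the line along which they close (so a half turn about z gives the same grasp; the last joint's range is limited). The gripper opens to 85 mm and grips with 20 to 120 N. Pads are 22 mm wide; open, the fingers measure 114 mm over their backs; the gripper's body (76 mm by 85 mm) begins 54 mm behind the grasp point. The pads swing forward as they close: fully open they stand 13 mm farther back than shut.
Start: joints at [1.03, 0.342, 1.524, -0, 1.275, -0.146], TCP at [0.202, 0.485, 0.231] pointing down, gripper open.
Joint ranges: [-2.53, 2.53], [-0.77, 2.02], [0.04, 2.7], [-1, 4.14], [0.28, 2.66], [-3.11, 3.11]. Speed limits (rad/s): [2.57, 2.57, 3.14, 3.14, 3.14, 3.14].

INTERFACE

Orientations are given as a unit quaternion [w, x, y, z].
In Python, from rig import observe, camera, job_done gives the robot as it stands. The module is installed in compiled form; this text tells all that it offers.
- The arm moves only by the tool apply_moves, never from a script. Its argument "increments" is one flat list of numbers, 6 for each row, row after row: the shift along the tool's x, y, z in m, then the turn, a rotation vector about the tool's x, y, z in rad. A call has 1 to 10 rows; each row is the pose to reach, as a shift and turn from the pose commanded when the call began, along the tool's axes at that moment; what a row does not reach only later rows make up. A row lasts 1/12 s, in which the tool goes at most 41.7 mm and 7.16 degrees, less where a joint would pass 70% of its speed; a pose out of reach is approached as far as the arm can. A call with a gripper value outside its range is refused whole. "hand" is the finger opening in m, from 0 to 0.0854, set as the call begins (left out, the last holds). The fingers move at their own pace and stop on an object; "force" is the grip in N (left out, the last holds). Time passes only in rows, so rows that repeat a pose let the fingers close. It gives the time, the measured TCP pose, the force, the opening and the grip force at its end, in the units of the state.
- observe(): the state, without advancing time (a new reading comes with each control period).
- camera(name): name is "side" or "top" or "wrist"; returns a dict with "image" (400x640x3 uint8, blue, green, red), "camera_matrix" (3x3 intrinsics, pixels), "extrinsics" (4x4, takes a point from world to camera coordinates); the wrist camera has in their place "hand_eye" (4x4, takes a point from camera to tool coordinates, whose origin is the TCP and whose axes are the flange's). Camera axes: x right, y up, looking along -z (the intrinsics and any distortion apply to the point x, -y, -z); pixel columns grow to the right and rows downward; lengths in m; the calibration is good to about 2 mm. A picture is of the moment at which its call begins: read the wrist's pose just before it. There is no depth.
- job_done(): hands the job in; it is judged then, once.
The state is a dict: "time": time; "joints": joint angles; "joint_velocities": joint speeds; "tau": joint torques, N m; "tool_pos": TCP position; "ee_rot": TCP orientation; "contact_force": force on the tool from outside, world axes, zero at the start; "wrist_torque": the same for the moment, N m; "grip_width": finger opening in m; "grasp_force": force on a finger pad.
Only numpy, scipy, OpenCV 4.12 (cv2) and the standard library are available. Lean on these libraries where they do the work, as an engineer would, in place of code of your own. Each camera call takes 0.05 s, during which the arm holds its last target. There are 200 camera calls.

## Working session

There is one attempt and no reset: what is moved stays moved. The work goes in short steps, Python scripts to look and compute and a tool call to move; the robot and the scene stay as the last step left them, time stands still between calls to the robot, and variables do not carry over. Pictures are saved under pics/ and viewed, at most 13 in all, crops included, and the job is handed in when it is done.

Besides the shell and the picture viewer there is one more tool, called by a JSON object that holds its "op" and its "data". apply_moves: Moves the arm, as the interface text tells. Its arguments: {"type":"object","properties":{"increments":{"type":"array"},"hand":{"type":"number"},"force":{"type":"number"}},"required":["increments"]}

```bash
mkdir -p pics; python3 - <<'E'
from rig import observe,camera
import cv2,numpy as np
s=observe(); print({k:np.round(v,3) for k,v in s.items()})
for n in("side","top","wrist"):
    c=camera(n); cv2.imwrite(f"pics/{n}0.png",c["image"]); print(n,c["camera_matrix"].tolist(),np.round(c.get("extrinsics",c.get("hand_eye")),4).tolist(),[k for k in c])
    np.savez(f"{n}0.npz",K=c["camera_matrix"],E=c.get("extrinsics",c.get("hand_eye")))
E
```

```text
{'time': np.float64(0.0), 'joints': array([ 1.03 ,  0.343,  1.525,  0.   ,  1.275, -0.146]), 'joint_velocities': array([-0.001,  0.001,  0.001, -0.   , -0.001, -0.001]), 'tau': array([ 1.0000e-03, -4.3367e+01, -2.4602e+01, -0.0000e+00,  8.0000e-03,
        0.0000e+00]), 'tool_pos': array([0.202, 0.484, 0.231]), 'ee_rot': array([-0.   ,  0.196,  0.981, -0.001]), 'contact_force': array([0.756, 0.105, 0.28 ]), 'wrist_torque': array([ 0.016, -0.016, -0.018]), 'grasp_force': np.float64(0.0), 'grip_width': np.float64(0.085)}
side [[496.0769554658492, 0.0, 307.54897780816253], [0.0, 496.0769554658492, 200.29859810491806], [0.0, 0.0, 1.0]] [[-0.9287, -0.3707, -0.0033, 0.5108], [0.2132, -0.5414, 0.8133, -0.1733], [-0.3033, 0.7546, 0.5818, -1.0996], [0.0, 0.0, 0.0, 1.0]] ['image', 'camera_matrix', 'extrinsics']
top [[493.5026412549396, 0.0, 318.65755091822825], [0.0, 493.5026412549396, 198.56811470376732], [0.0, 0.0, 1.0]] [[0.0039, -1.0, 0.0023, 0.0518], [0.9844, 0.0043, 0.1757, -0.5497], [-0.1757, 0.0016, 0.9844, -1.2039], [0.0, 0.0, 0.0, 1.0]] ['image', 'camera_matrix', 'extrinsics']
wrist [[290.9365822005473, 0.0, 327.12985472021666], [0.0, 290.9365822005473, 200.61138631427113], [0.0, 0.0, 1.0]] [[0.0009, 0.9575, 0.2884, 0.0741], [1.0, -0.0009, -0.0002, -0.0007], [0.0001, 0.2884, -0.9575, -0.1429], [0.0, 0.0, 0.0, 1.0]] ['image', 'camera_matrix', 'hand_eye']
```

View pics/top0.png

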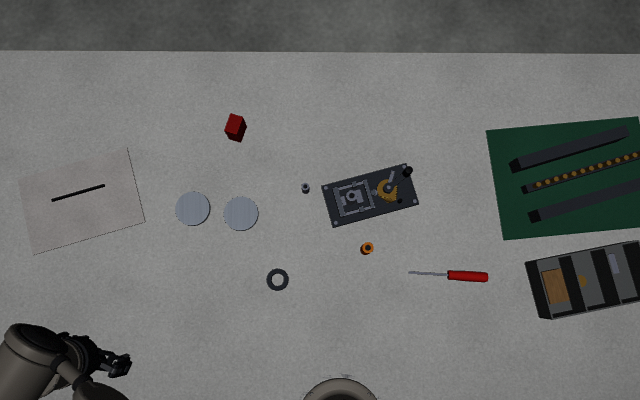

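View pics/side0.png

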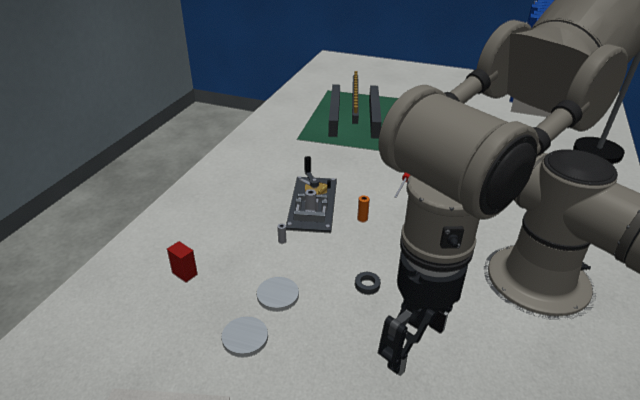

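```bash
cat > h.py <<'E'
import numpy as np,cv2
from scipy.spatial.transform import Rotation as R
def ray(K,Ew2c,uv):
    K=np.array(K);d=np.array([(uv[0]-K[0,2])/K[0,0],-(uv[1]-K[1,2])/K[1,1],-1.])
    Rm,t=Ew2c[:3,:3],Ew2c[:3,3]; return -Rm.T@t, Rm.T@d
def at(K,E,uv,z):
    o,d=ray(K,E,uv); return o+d*(z-o[2])/d[2]
def proj(K,E,p):
    q=E[:3,:3]@np.asarray(p)+E[:3,3]; return np.array([K[0,2]+K[0,0]*q[0]/-q[2],K[1,2]-K[1,1]*q[1]/-q[2]])
def wristE(s,he):
    q=s["ee_rot"];T=np.eye(4);T[:3,:3]=R.from_quat([q[1],q[2],q[3],q[0]]).as_matrix();T[:3,3]=s["tool_pos"]
    return np.linalg.inv(T@he)
def load(n):
    d=np.load(n+"0.npz");return d["K"],d["E"]
E
python3 - <<'E'
from h import *
K,E=load("top")
for n,uv,z in[("plA",(193,208.5),.014),("plB",(241,213.5),.014),("ring",(277.5,280),.018),("carton",(236,120),.075),("bushtop?",(352,196),.078),("knob",(407,171),.086),("camaxis",(388,190),.04)]: print(n,at(K,E,uv,z).round(4))
im=cv2.imread("pics/top0.png");cv2.imwrite("pics/topc.png",cv2.resize(im[155:235,315:425],None,fx=7,fy=7,interpolation=cv2.INTER_CUBIC))
E
```

```text
plA [0.5281 0.3804 0.014 ]
plB [0.5155 0.2554 0.014 ]
ring [0.3456 0.1572 0.018 ]
carton [0.7478 0.2662 0.075 ]
bushtop? [ 0.5511 -0.0285  0.078 ]
knob [ 0.6134 -0.1653  0.086 ]
camaxis [ 0.5741 -0.1237  0.04  ]
```

View pics/topc.png

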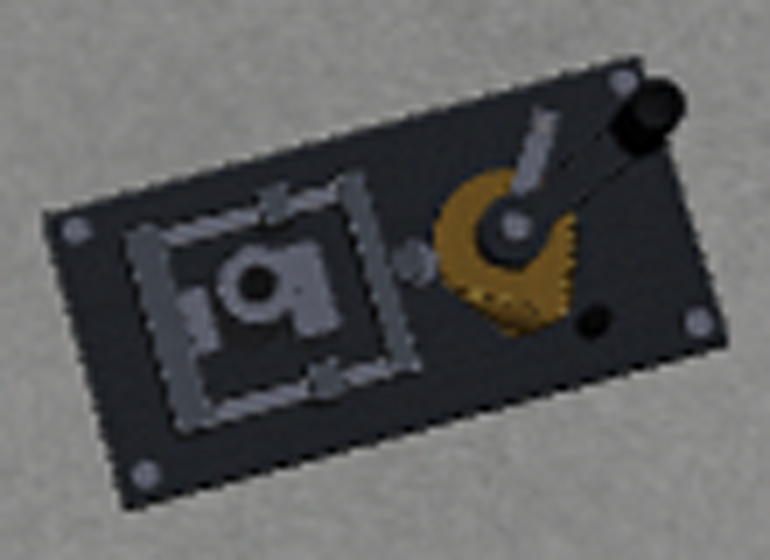

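```bash
python3 - <<'E'
from h import *
from rig import observe
K,E=load("top")
c=np.array([(45,213),(640,58),(728,347),(125,510)])/7+[315,155]
P=np.array([at(K,E,u-0.43,.012)[:2] for u in c]);print(P.round(4))
# fixture frame corners: far-left image= +y ; x up-image?
L=np.array([(57.5,163),(57.5,-72),(-57.5,-72),(-57.5,163)])/1e3
for sgn in(1,):
    a=L-L.mean(0);b=P-P.mean(0);th=np.arctan2((a[:,0]*b[:,1]-a[:,1]*b[:,0]).sum(),(a*b).sum())
    Rm=np.array([[np.cos(th),-np.sin(th)],[np.sin(th),np.cos(th)]]);t=P.mean(0)-Rm@L.mean(0)
    print("th",th,"t",t,"res mm",((P-(L@Rm.T+t))*1e3).round(1).tolist())
print("bush",Rm@[0,.1]+t)
for n,u,z in[("knob",(655,98),.086),("finger tip",(547,110),.03),("axis",(515,225),.034),("stop",(593,318),.034),("bush",(258,285),.078)]:
    p=at(K,E,np.array(u)/7+[314.6,154.6],z)[:2];q=Rm.T@(p-t);print(n,p.round(4),(q*1e3).round(1),np.hypot(*q)*1e3,np.degrees(np.arctan2(q[1],q[0])))
s=observe();q=s["ee_rot"];print(R.from_quat([q[1],q[2],q[3],q[0]]).as_matrix().round(3))
E
```

```text
[[ 0.5923  0.048 ]
 [ 0.6531 -0.1769]
 [ 0.5424 -0.2067]
 [ 0.4804  0.0181]]
th 0.26577597533084035 t [ 0.57900242 -0.12328823] res mm [[0.6, -1.1], [-0.3, 0.7], [-0.0, 1.1], [-0.3, -0.8]]
bush [ 0.55273661 -0.02679933]
knob [ 0.6196 -0.1684] [ 27.3 -54.2] 60.65512628708566 -63.23788787127591
finger tip [ 0.6284 -0.1386] [ 43.7 -27.7] 51.711161695684865 -32.4072162752647
axis [ 0.5839 -0.1252] [ 4.2 -3.1] 5.237035409295933 -36.20960513391355
stop [ 0.5492 -0.1531] [-36.6 -20.9] 42.11764637930698 -150.2470197730688
bush [ 0.5528 -0.0272] [-0.  99.6] 99.58556233333232 90.013561518262
[[-0.923  0.385 -0.001]
 [ 0.385  0.923 -0.001]
 [ 0.    -0.001 -1.   ]]
```

{"op": "apply_moves", "data": {"increments": [-0.32,-0.221,0,0,0,0.22,-0.32,-0.221,0,0,0,0.22,-0.32,-0.221,0,0,0,0.22,-0.32,-0.221,0,0,0,0.22,-0.32,-0.221,0,0,0,0.22,-0.32,-0.221,0,0,0,0.22,-0.32,-0.221,0,0,0,0.22,-0.32,-0.221,0,0,0,0.22,-0.32,-0.221,0,0,0,0.22,-0.32,-0.221,0,0,0,0.22]}}

```text
time: 0.98
tool_pos: [0.4145, 0.1535, 0.2312]
ee_rot: [0.001, 0.304, 0.953, -0.0]
contact_force: [0.6, 0.4, -0.5]
grip_width: 0.0853
grasp_force: 0.0
```

```bash
cat >> h.py <<'E'
def todo(s,p,yaw):
    """increments to TCP position p, tool pointing down with tool-y at world angle yaw"""
    q=s["ee_rot"];M=R.from_quat([q[1],q[2],q[3],q[0]]).as_matrix()
    y=np.array([np.cos(yaw),np.sin(yaw),0]);z=np.array([0,0,-1.]);T=np.c_[np.cross(y,z),y,z]
    return np.r_[M.T@(np.array(p)-s["tool_pos"]),R.from_matrix(M.T@T).as_rotvec()].round(4)
E
python3 - <<'E'
from h import *
from rig import observe
s=observe();print(s["time"],s["tool_pos"],todo(s,(.6196,-.1684,.23),.733))
E
```

```text
0.9833 [0.41453826 0.15354826 0.23124006] [-3.537e-01 -1.435e-01  1.900e-03 -3.000e-04  1.700e-03  2.195e-01]
```

{"op": "apply_moves", "data": {"increments": [-0.354,-0.1435,0,0,0,0.22,-0.354,-0.1435,0,0,0,0.22,-0.354,-0.1435,0,0,0,0.22,-0.354,-0.1435,0,0,0,0.22,-0.354,-0.1435,0,0,0,0.22,-0.354,-0.1435,0,0,0,0.22,-0.354,-0.1435,0,0,0,0.22,-0.354,-0.1435,0,0,0,0.22,-0.354,-0.1435,0,0,0,0.22,-0.354,-0.1435,0,0,0,0.22], "hand": 0.045}}

```text
time: 1.82
tool_pos: [0.6205, -0.1698, 0.2295]
ee_rot: [0.0, 0.407, 0.913, -0.001]
contact_force: [-1.2, 1.4, -0.2]
grip_width: 0.0451
grasp_force: 0.0
```

{"op": "apply_moves", "data": {"increments": [0,0,0,0,0,0,0,0,0,0,0,0,0,0,0,0,0,0]}}

```text
time: 2.07
tool_pos: [0.6181, -0.1625, 0.2312]
ee_rot: [-0.001, 0.405, 0.914, 0.0]
contact_force: [-0.0, -0.2, -0.3]
grip_width: 0.045
grasp_force: 0.0
```

```bash
python3 - <<'E'
from h import *
from rig import observe,camera
s=observe();print(s["time"],s["tool_pos"],todo(s,(.6196,-.1684,.23),.733))
c=camera("wrist");np.savez("w10.npz",K=c["camera_matrix"],E=wristE(s,c["hand_eye"]))
cv2.imwrite("pics/w1.png",c["image"])
K,E=load("w1")
for p in [(.5790,-.1233,.034),(.6196,-.1684,.086),(.5527,-.0268,.078)]: print(proj(K,E,p))
E
```

```text
2.0667 [ 0.61810702 -0.16246502  0.23122452] [-0.0054 -0.0029  0.0012 -0.     -0.0011  0.004 ]
[325.61306608 130.09289807]
[325.14807544 193.61148119]
[375.43815722  31.64724964]
```

View pics/w1.png

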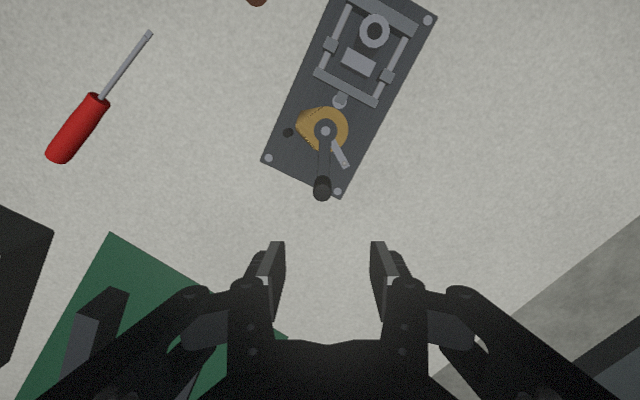

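```bash
python3 - <<'E'
from h import *
K,E=load("w1");th=.2658;t=np.array([.5790,-.1233]);c,s_=np.cos(th),np.sin(th);Rm=np.array([[c,-s_],[s_,c]])
for n,u,z in[("knob",(322,191),.086),("finger tip",(347,167),.025),("finger root",(333,146),.025),("axis",(325.5,131),.045),("stop",(288,132),.034),("bush",(375,31),.078)]:
    p=at(K,E,u,z)[:2];q=Rm.T@(p-t);print(n,p.round(4),(q*1e3).round(1),np.hypot(*q)*1e3,np.degrees(np.arctan2(q[1],q[0])))
im=cv2.imread("pics/w1.png");cv2.imwrite("pics/w1c.png",cv2.resize(im[95:210,255:365],None,fx=5,fy=5,interpolation=cv2.INTER_CUBIC))
E
```

```text
knob [ 0.6154 -0.1685] [ 23.2 -53.2] 58.016690243274404 -66.42856275761174
finger tip [ 0.6277 -0.1385] [ 43.  -27.4] 50.9897953001165 -32.56755554044651
finger root [ 0.5981 -0.1314] [ 16.3 -12.8] 20.755551062853815 -38.203943795661324
axis [ 0.5792 -0.1236] [ 0.1 -0.4] 0.38802137685417926 -73.13581125817689
stop [ 0.5487 -0.1537] [-37.2 -21.4] 42.9401926949301 -150.12553524917263
bush [ 0.552  -0.0267] [ -0.6 100.3] 100.29386048748754 90.36537292669111
```

View pics/w1c.png

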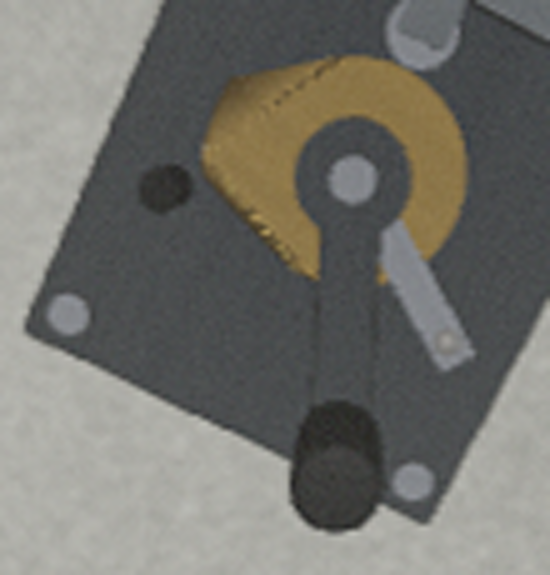

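```bash
python3 - <<'E'
from h import *
from rig import observe
s=observe();print(todo(s,(.618,-.1689,.13),.707),todo(s,(.618,-.1689,.052),.707))
E
```

```text
[-0.0048 -0.0046  0.1016  0.0002 -0.0005  0.0305] [-0.0049 -0.0046  0.1796  0.0002 -0.0005  0.0305]
```

{"op": "apply_moves", "data": {"increments": [-0.005,-0.0045,0.03,0,0,0.03,-0.005,-0.0045,0.06,0,0,0.03,-0.005,-0.0045,0.09,0,0,0.03,-0.005,-0.0045,0.11,0,0,0.03,-0.005,-0.0045,0.125,0,0,0.03,-0.005,-0.0045,0.14,0,0,0.03,-0.005,-0.0045,0.155,0,0,0.03,-0.005,-0.0045,0.17,0,0,0.03,-0.005,-0.0045,0.18,0,0,0.03,-0.005,-0.0045,0.18,0,0,0.03]}}

```text
time: 2.95
tool_pos: [0.6173, -0.1689, 0.0496]
ee_rot: [-0.002, 0.418, 0.908, 0.0]
contact_force: [-1.2, 0.9, 0.5]
grip_width: 0.0452
grasp_force: 0.0
```

{"op": "apply_moves", "data": {"increments": [0,0,0,0,0,0,0,0,0,0,0,0,0,0,0,0,0,0,0,0,0,0,0,0], "hand": 0.028}}

```text
time: 3.28
tool_pos: [0.6193, -0.1707, 0.0524]
ee_rot: [0.001, 0.419, 0.908, 0.0]
contact_force: [-0.7, -0.0, 0.1]
grip_width: 0.0279
grasp_force: 0.0
```

```bash
python3 - <<'E'
from h import *
from rig import observe,camera
s=observe();print(s["tool_pos"],s["contact_force"],s["grip_width"],todo(s,(.618,-.1689,.052),.707))
c=camera("wrist");cv2.imwrite("pics/w2.png",c["image"][60:360,170:480])
E
```

```text
[ 0.61928657 -0.17070682  0.0524025 ] [-0.71776597 -0.02971365  0.13360373] 0.027939609431127416 [ 0.0022  0.0002  0.0004  0.0009  0.0017 -0.0009]
```

View pics/w2.png

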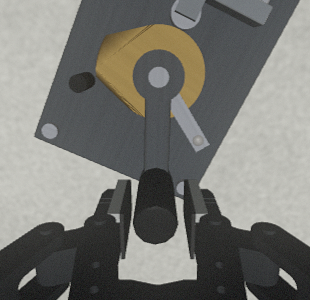

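{"op": "apply_moves", "data": {"increments": [0,-0.0024,0,0,0,0.04,0.0002,-0.0048,0,0,0,0.08,0.0004,-0.0072,0,0,0,0.12,0.0008,-0.0096,0,0,0,0.16,0.0012,-0.0119,0,0,0,0.2,0.0017,-0.0143,0,0,0,0.24,0.0023,-0.0166,0,0,0,0.28,0.003,-0.0189,0,0,0,0.32,0.0038,-0.0211,0,0,0,0.36,0.0047,-0.0234,0,0,0,0.4]}}

```text
time: 4.17
tool_pos: [0.5981, -0.1822, 0.0517]
ee_rot: [0.0, 0.592, 0.806, 0.0]
contact_force: [-0.3, 1.4, 0.3]
grip_width: 0.0282
grasp_force: 0.3
```

{"op": "apply_moves", "data": {"increments": [0,-0.0024,0,0,0,0.04,0.0002,-0.0048,0,0,0,0.08,0.0004,-0.0072,0,0,0,0.12,0.0008,-0.0096,0,0,0,0.16,0.0012,-0.0119,0,0,0,0.2,0.0017,-0.0143,0,0,0,0.24,0.0023,-0.0166,0,0,0,0.28,0.003,-0.0189,0,0,0,0.32,0.0038,-0.0211,0,0,0,0.36,0.0047,-0.0234,0,0,0,0.4]}}

```text
time: 5.0
tool_pos: [0.5744, -0.1848, 0.0517]
ee_rot: [0.0, 0.74, 0.672, 0.0]
contact_force: [0.5, -0.5, 0.1]
grip_width: 0.0278
grasp_force: 0.3
```

{"op": "apply_moves", "data": {"increments": [0,-0.0024,0,0,0,0.04,0.0002,-0.0048,0,0,0,0.08,0.0004,-0.0072,0,0,0,0.12,0.0008,-0.0096,0,0,0,0.16,0.0012,-0.0119,0,0,0,0.2,0.0017,-0.0143,0,0,0,0.24]}}

```text
time: 5.5
tool_pos: [0.5606, -0.182, 0.0518]
ee_rot: [0.001, 0.815, 0.579, 0.001]
contact_force: [2.4, -0.4, -2.5]
grip_width: 0.0282
grasp_force: 1.0
```

```bash
cat > st.py <<'E'
from h import *
from rig import observe,camera
s=observe();q=s["ee_rot"];M=R.from_quat([q[1],q[2],q[3],q[0]]).as_matrix()
d=s["tool_pos"][:2]-[.5790,-.1233]
print(s["time"],"r",np.hypot(*d),"turned",-.864-np.arctan2(d[1],d[0]),"yaw turned",.707-np.arctan2(M[1,1],M[0,1]),"F tool",(M.T@s["contact_force"]).round(2),"z",s["tool_pos"][2],s["grip_width"],s["grasp_force"])
E
python3 st.py
```

```text
5.5 r 0.061569317831915465 turned 1.0108415554501464 yaw turned 1.0432000763743046 F tool [0.44 2.38 2.49] z 0.05178907457097583 0.028233361994963478 1.0442249849438667
```

{"op": "apply_moves", "data": {"increments": [0,-0.0024,0,0,0,0.04,0.0002,-0.0048,0,0,0,0.08,0.0004,-0.0072,0,0,0,0.12,0.0008,-0.0096,0,0,0,0.16,0.0012,-0.0119,0,0,0,0.2]}}

```text
time: 5.92
tool_pos: [0.5506, -0.1775, 0.0518]
ee_rot: [0.002, 0.869, 0.494, 0.001]
contact_force: [5.0, -2.1, -4.4]
grip_width: 0.0277
grasp_force: 2.7
```

{"op": "apply_moves", "data": {"increments": [0,-0.0024,0,0,0,0.04,0.0002,-0.0048,0,0,0,0.08,0.0004,-0.0072,0,0,0,0.12,0.0008,-0.0096,0,0,0,0.16]}}

```text
time: 6.25
tool_pos: [0.5434, -0.1726, 0.0519]
ee_rot: [0.002, 0.906, 0.423, 0.002]
contact_force: [7.1, -6.2, -6.0]
grip_width: 0.0282
grasp_force: 4.2
```

```bash
python3 st.py
```

```text
6.25 r 0.060826078366670255 turned 1.331970108048611 yaw turned 1.4032703589765125 F tool [-0.19  9.37  6.07] z 0.051898446748098404 0.028193072404283936 4.185409247875214
```

{"op": "apply_moves", "data": {"increments": [0,-0.0024,0,0,0,0.04,0.0002,-0.0048,0,0,0,0.08,0.0002,-0.0048,0,0,0,0.08]}}

```text
time: 6.5
tool_pos: [0.5387, -0.1692, 0.0519]
ee_rot: [0.002, 0.922, 0.387, 0.001]
contact_force: [2.1, -4.5, -2.6]
grip_width: 0.0277
grasp_force: 2.3
```

{"op": "apply_moves", "data": {"increments": [0,-0.0024,0,0,0,0.04,0.0002,-0.0048,0,0,0,0.08,0.0002,-0.0048,0,0,0,0.08]}}

```text
time: 6.75
tool_pos: [0.5348, -0.165, 0.0518]
ee_rot: [0.001, 0.937, 0.35, 0.0]
contact_force: [-0.2, -1.5, -0.1]
grip_width: 0.028
grasp_force: 0.9
```

```bash
python3 st.py
```

```text
6.75 r 0.06082910786057149 turned 1.5213672792009127 yaw turned 1.5626959056203396 F tool [-1.1   1.04  0.07] z 0.051808327946220464 0.028027938522076055 0.8747555874288082
```

{"op": "apply_moves", "data": {"increments": [0,-0.0024,0,0,0,0.04,0.0002,-0.0048,0,0,0,0.08,0.0004,-0.0072,0,0,0,0.12,0.0004,-0.0072,0,0,0,0.12,0.0004,-0.0072,0,0,0,0.12]}}

```text
time: 7.17
tool_pos: [0.5303, -0.1588, 0.0516]
ee_rot: [0.0, 0.956, 0.295, 0.0]
contact_force: [-0.5, -1.1, 0.8]
grip_width: 0.0281
grasp_force: 0.4
```

```bash
python3 st.py
```

```text
7.1667 r 0.06025504284065335 turned 1.6482615380628594 yaw turned 1.6790945568713163 F tool [-1.05  0.61 -0.85] z 0.05161765904171556 0.0281387259849919 0.39892494678497314
```

{"op": "apply_moves", "data": {"increments": [0,0,0,0,0,0,0,0,0,0,0,0,0,0,0,0,0,0,0,0,0,0,0,0], "hand": 0.05}}

```text
time: 7.5
tool_pos: [0.5301, -0.1585, 0.0512]
ee_rot: [-0.0, 0.956, 0.294, 0.0]
contact_force: [0.3, 0.0, 0.6]
grip_width: 0.0499
grasp_force: 0.0
```

{"op": "apply_moves", "data": {"increments": [0,0,-0.02,0,0,0,0,0,-0.05,0,0,0,0,0,-0.08,0,0,0,0,0,-0.11,0,0,0,0,0,-0.14,0,0,0,0,0,-0.17,0,0,0,0,0,-0.17,0,0,0,0,0,-0.17,0,0,0]}}

```text
time: 8.17
tool_pos: [0.5308, -0.1589, 0.223]
ee_rot: [0.001, 0.956, 0.294, 0.002]
contact_force: [0.1, 0.4, 0.0]
grip_width: 0.05
grasp_force: 0.0
```

```bash
python3 - <<'E'
from h import *
from rig import observe,camera
s=observe();print(s["tool_pos"])
c=camera("wrist");np.savez("w30.npz",K=c["camera_matrix"],E=wristE(s,c["hand_eye"]))
cv2.imwrite("pics/w3.png",c["image"])
c=camera("top");cv2.imwrite("pics/top3.png",c["image"])
E
```

```text
[ 0.53082143 -0.15893506  0.22303096]
```

View pics/w3.png

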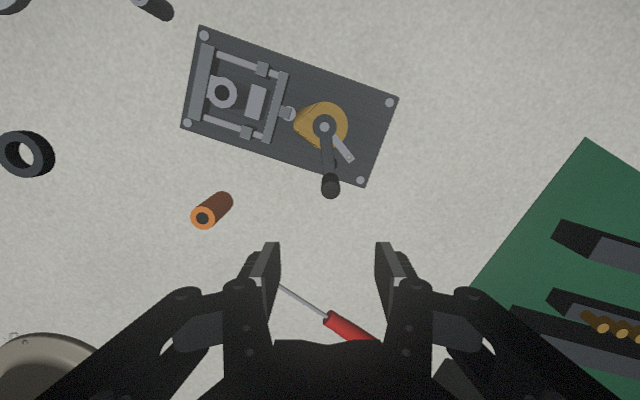

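```bash
python3 - <<'E'
from h import *
from rig import observe
K,E=load("w3");print(at(K,E,(222,92),.078),at(K,E,(331,187),.086))
s=observe();print(todo(s,(.5525,-.0268,.223),.266))
E
```

```text
[ 0.55170973 -0.02708766  0.078     ] [ 0.53534577 -0.16097972  0.086     ]
[ 9.3000e-02 -9.5900e-02 -2.6000e-03 -1.9000e-03 -3.0000e-04 -1.2399e+00]
```

{"op": "apply_moves", "data": {"increments": [0.01,-0.01,0,0,0,-0.12,0.02,-0.02,0,0,0,-0.24,0.03,-0.03,0,0,0,-0.36,0.04,-0.04,0,0,0,-0.48,0.05,-0.05,0,0,0,-0.6,0.06,-0.06,0,0,0,-0.72,0.07,-0.07,0,0,0,-0.84,0.08,-0.08,0,0,0,-0.96,0.09,-0.09,0,0,0,-1.08,0.093,-0.096,0,0,0,-1.2], "hand": 0.06}}

```text
time: 9.1
tool_pos: [0.5526, -0.0254, 0.2193]
ee_rot: [-0.002, 0.62, 0.785, -0.001]
contact_force: [0.6, -0.9, 0.5]
grip_width: 0.0604
grasp_force: 0.0
```

{"op": "apply_moves", "data": {"increments": [0,0,0,0,0,-0.04,0,0,0,0,0,-0.04,0,0,0,0,0,-0.04,0,0,0,0,0,-0.04]}}

```text
time: 9.43
tool_pos: [0.5527, -0.0272, 0.2204]
ee_rot: [-0.001, 0.608, 0.794, -0.0]
contact_force: [0.1, 0.4, -0.5]
grip_width: 0.0599
grasp_force: 0.0
```

```bash
python3 - <<'E'
from h import *
from rig import observe,camera
s=observe();print(s["tool_pos"],todo(s,(.5522,-.0268,.046),.266))
c=camera("wrist");np.savez("w40.npz",K=c["camera_matrix"],E=wristE(s,c["hand_eye"]))
im=c["image"];cv2.imwrite("pics/w4.png",cv2.resize(im[90:240,220:430],None,fx=3.8,fy=3.8,interpolation=cv2.INTER_CUBIC))
K,E=load("w4");print(proj(K,E,(.5522,-.0268,.078)),[proj(K,E,(.5790-.2627*y,-.1233+.9649*y,.036)) for y in(.086,.1135,.1212)])
E
```

```text
[ 0.55267975 -0.0271906   0.22036718] [ 4.000e-04 -1.000e-04  1.744e-01 -1.600e-03 -8.000e-04 -1.800e-03]
[327.84749541 188.2604004 ] [array([328.2613295 , 191.13594325]), array([328.27028193, 167.72737978]), array([328.27286594, 160.97077114])]
```

View pics/w4.png

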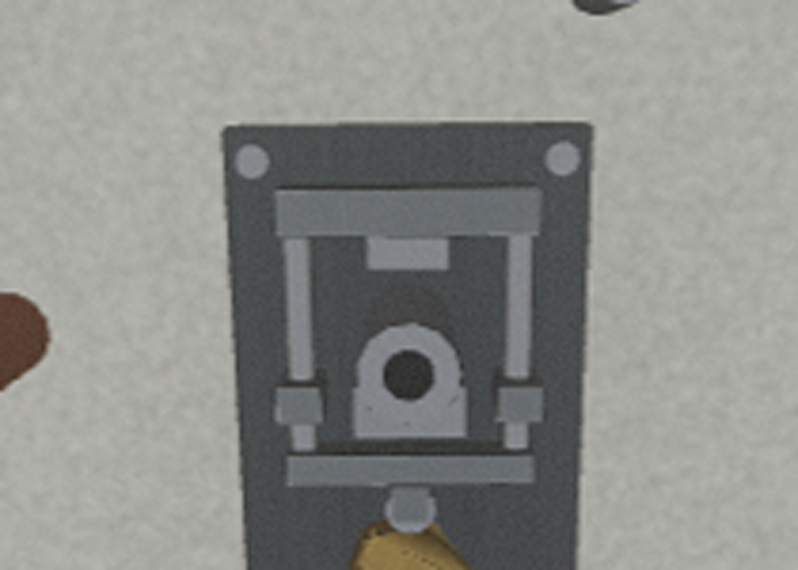

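{"op": "apply_moves", "data": {"increments": [0,0,0.025,0,0,0,0,0,0.05,0,0,0,0,0,0.075,0,0,0,0,0,0.1,0,0,0,0,0,0.12,0,0,0,0,0,0.14,0,0,0,0,0,0.155,0,0,0,0,0,0.168,0,0,0,0,0,0.174,0,0,0,0,0,0.174,0,0,0]}}

```text
time: 10.32
tool_pos: [0.5521, -0.0271, 0.0459]
ee_rot: [-0.001, 0.607, 0.794, -0.001]
contact_force: [-0.6, 0.6, 0.7]
grip_width: 0.0601
grasp_force: 0.0
```

{"op": "apply_moves", "data": {"increments": [0,0,0,0,0,0,0,0,0,0,0,0,0,0,0,0,0,0,0,0,0,0,0,0,0,0,0,0,0,0,0,0,0,0,0,0,0,0,0,0,0,0,0,0,0,0,0,0], "hand": 0.02, "force": 50}}

```text
time: 10.98
tool_pos: [0.5537, -0.0272, 0.0484]
ee_rot: [0.001, 0.607, 0.795, 0.0]
contact_force: [-0.8, -1.8, 5.7]
grip_width: 0.0267
grasp_force: 49.3
```

{"op": "apply_moves", "data": {"increments": [0,0,-0.008,0,0,0,0,0,-0.02,0,0,0,0,0,-0.035,0,0,0,0,0,-0.055,0,0,0,0,0,-0.075,0,0,0,0,0,-0.095,0,0,0,0,0,-0.115,0,0,0,0,0,-0.13,0,0,0,0,0,-0.13,0,0,0,0,0,-0.13,0,0,0]}}

```text
time: 11.82
tool_pos: [0.5531, -0.027, 0.1777]
ee_rot: [0.0, 0.607, 0.795, 0.0]
contact_force: [-0.2, 0.5, -1.7]
grip_width: 0.0266
grasp_force: 49.3
```

```bash
python3 - <<'E'
from h import *
from rig import observe,camera
s=observe();print(s["tool_pos"],s["contact_force"],s["grip_width"],todo(s,(.5155,.2554,.178),.266))
c=camera("wrist");a=c["image"][130:400,200:460];c=camera("side");b=cv2.resize(c["image"][130:265,240:370],None,fx=2,fy=2)
cv2.imwrite("pics/p5.png",np.hstack([a,b]))
K,E=load("side");print(proj(K,E,(.5155,.2554,.014)))
E
```

```text
[ 0.55308199 -0.02697005  0.17768218] [-0.20897568  0.46186388 -1.67332571] 0.026608095179160386 [ 0.2823  0.038  -0.0004  0.0011  0.0004  0.    ]
[278.05538466 289.74191225]
```

View pics/p5.png

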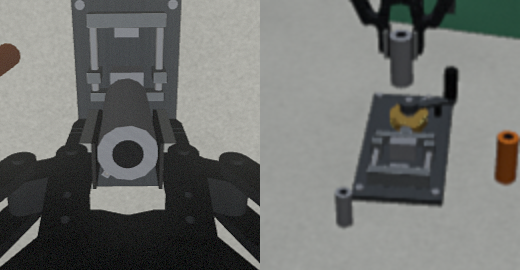

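{"op": "apply_moves", "data": {"increments": [0.015,0.002,0,0,0,0,0.04,0.005,0,0,0,0,0.07,0.009,0,0,0,0,0.105,0.014,0,0,0,0,0.14,0.019,0,0,0,0,0.175,0.024,0,0,0,0,0.21,0.029,0,0,0,0,0.24,0.033,0,0,0,0,0.267,0.036,0,0,0,0,0.282,0.038,0,0,0,0]}}

```text
time: 12.75
tool_pos: [0.5139, 0.2578, 0.1755]
ee_rot: [-0.001, 0.606, 0.795, -0.001]
contact_force: [0.3, 0.4, -2.3]
grip_width: 0.027
grasp_force: 49.3
```

{"op": "apply_moves", "data": {"increments": [0,0,0.01,0,0,0,0,0,0.025,0,0,0,0,0,0.045,0,0,0,0,0,0.065,0,0,0,0,0,0.08,0,0,0,0,0,0.092,0,0,0,0,0,0.1,0,0,0,0,0,0.1,0,0,0,0,0,0.1,0,0,0]}}

```text
time: 13.5
tool_pos: [0.5153, 0.2545, 0.0765]
ee_rot: [-0.0, 0.607, 0.794, -0.001]
contact_force: [-0.9, -0.2, -1.7]
grip_width: 0.0266
grasp_force: 49.3
```

```bash
python3 - <<'E'
from h import *
from rig import observe,camera
s=observe();print(s["tool_pos"],s["contact_force"],s["grip_width"],todo(s,(.5155,.2554,.052),.266))
a=camera("wrist")["image"][100:400,170:490];b=cv2.resize(camera("side")["image"][210:330,210:340],None,fx=2.5,fy=2.5)
cv2.imwrite("pics/p6.png",np.hstack([a,b]))
E
```

```text
[0.51525197 0.25445264 0.07649365] [-0.88322934 -0.21639747 -1.69734536] 0.026571706792151685 [ 0.0009  0.0005  0.0245 -0.0018  0.0001 -0.0004]
```

View pics/p6.png

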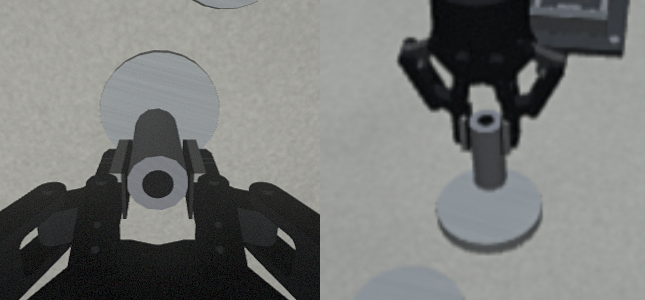

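{"op": "apply_moves", "data": {"increments": [0,0,0.006,0,0,0,0,0,0.012,0,0,0,0,0,0.017,0,0,0,0,0,0.02,0,0,0,0,0,0.022,0,0,0,0,0,0.0235,0,0,0,0,0,0.0235,0,0,0]}}

```text
time: 14.18
tool_pos: [0.5154, 0.2551, 0.0535]
ee_rot: [-0.0, 0.607, 0.795, -0.0]
contact_force: [-0.6, 0.1, -2.4]
grip_width: 0.0267
grasp_force: 49.3
```

{"op": "apply_moves", "data": {"increments": [0,0,0.001,0,0,0,0,0,0.0015,0,0,0,0,0,0.0015,0,0,0]}}

```text
time: 14.43
tool_pos: [0.5156, 0.2551, 0.0524]
ee_rot: [0.0, 0.607, 0.795, 0.0]
contact_force: [0.3, 0.0, -1.3]
grip_width: 0.0269
grasp_force: 49.3
```

{"op": "apply_moves", "data": {"increments": [0,0,0.0005,0,0,0,0,0,0.001,0,0,0,0,0,0.0015,0,0,0,0,0,0.0015,0,0,0]}}

```text
time: 14.77
tool_pos: [0.5156, 0.255, 0.0507]
ee_rot: [-0.0, 0.607, 0.795, 0.0]
contact_force: [-0.4, 0.3, -2.5]
grip_width: 0.0268
grasp_force: 49.3
```

{"op": "apply_moves", "data": {"increments": [0,0,0.0005,0,0,0,0,0,0.001,0,0,0,0,0,0.001,0,0,0]}}

```text
time: 15.02
tool_pos: [0.5157, 0.2551, 0.0504]
ee_rot: [0.0, 0.607, 0.795, 0.0]
contact_force: [-1.9, -1.4, 3.7]
grip_width: 0.0263
grasp_force: 49.9
```

Contact with the plate. Release gently and lift.

{"op": "apply_moves", "data": {"increments": [0,0,0,0,0,0,0,0,0,0,0,0,0,0,0,0,0,0,0,0,0,0,0,0,0,0,0,0,0,0,0,0,0,0,0,0], "hand": 0.055}}

```text
time: 15.52
tool_pos: [0.5156, 0.2551, 0.0498]
ee_rot: [-0.0, 0.607, 0.795, 0.0]
contact_force: [-0.3, 0.4, 0.0]
grip_width: 0.0548
grasp_force: 0.0
```

{"op": "apply_moves", "data": {"increments": [0,0,-0.015,0,0,0,0,0,-0.035,0,0,0,0,0,-0.06,0,0,0,0,0,-0.09,0,0,0,0,0,-0.12,0,0,0,0,0,-0.15,0,0,0,0,0,-0.15,0,0,0,0,0,-0.15,0,0,0]}}

```text
time: 16.18
tool_pos: [0.5164, 0.2554, 0.2017]
ee_rot: [0.001, 0.607, 0.795, 0.002]
contact_force: [0.7, 0.0, 0.1]
grip_width: 0.055
grasp_force: 0.0
```

```bash
python3 - <<'E'
from h import *
from rig import observe,camera
s=observe();print(s["time"],s["tool_pos"],s["contact_force"],s["grip_width"])
a=camera("wrist")["image"][50:350,170:490];b=cv2.resize(camera("side")["image"][130:330,210:370],None,fx=1.5,fy=1.5)
cv2.imwrite("pics/p7.png",np.hstack([a,b]))
E
```

```text
16.1833 [0.51640872 0.25536705 0.20166162] [0.70105833 0.00887354 0.14691057] 0.05504566933086032
```

View pics/p7.png

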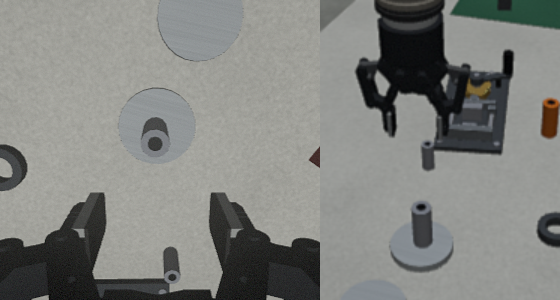

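The bush stands upright near the plate's centre (foot at about (155,125) in the wrist crop, plate centre at (156,126)). The gripper is clear and the crank is unchanged.

```bash
python3 -c "
from rig import job_done
print(job_done())"
```

```text
the job is handed in; nothing more can be done
None
```

I handed the job in at about 16 s: the clamp is open on its dwell, the bush stands upright near the middle of the nearer plate, and I saw no force at the end stop or contact with the bystanders. The hand-in returned no verdict.

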